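# Test a controller module in the hand press

### The arm

A 7-joint arm with a two-finger parallel gripper is mounted at the origin on the work surface. World frame = base frame: x ahead of the robot, y to its left, z up, the work surface at z = 0. Lengths are in m, angles in rad, forces in N, time in s.
With the tool pointing down it reaches from about 0.375 to 0.925 m from the base axis. Payload 3.1 kg.
Tool frame: the origin (TCP) lies between the finger pads; the fingertips stand 17 mm ahead of it and the grasp point (between the pads) lies 2 mm behind it; z points along the fingers, y is the line along which they close (so a half turn about z gives the same grasp; the last joint's range is limited). The gripper opens to 85 mm and grips with 20 to 120 N. Pads are 22 mm wide; open, the fingers measure 114 mm over their backs; the gripper's body (76 mm by 85 mm) begins 54 mm behind the grasp point. The pads swing forward as they close: fully open they stand 13 mm farther back than shut.
Start: joints at [1.154, 0.383, 0.044, 1.598, -0.018, 1.161, -0.05], TCP at [0.204, -0.617, 0.248] pointing down, gripper open.
Joint ranges: [-2.61, 2.61], [-0.41, 2.15], [-1.48, 1.57], [0, 2.5], [-1.57, 4.71], [0.05, 1.97], [-2.85, 2.85]. Speed limits (rad/s): [2.79, 2.79, 3.14, 3.14, 3.14, 3.14, 3.14].

### API

Orientations are given as a unit quaternion [w, x, y, z].
In Python, from cell import arm, get_image, camera_params, job, spot_in, masks_of, landmark_of gives the robot as it stands. The module is installed in compiled form; this text tells all that it offers.
- The arm moves only by the tool send_rows, never from a script. Its argument "moves" is text: rows parted by semicolons, each of 7 numbers parted by spaces: the shift along the tool's x, y, z in m, then the turn, a rotation vector about the tool's x, y, z in rad, then the opening, from 0 (shut) to 1 (fully open). In form: dx dy dz rx ry rz grip; .... A call has 1 to 10 rows; each row is the pose to reach, as a shift and turn from the pose commanded when the call began, along the tool's axes at that moment; what a row does not reach only later rows make up. A row lasts 1/10 s, in which the tool goes at most 50 mm and 8.59 degrees, less where a joint would pass 70% of its speed; a pose out of reach is approached as far as the arm can. A call with a gripper value outside its range is refused whole. The fingers move at their own pace and stop on an object; the grip force is fixed at half the most. Time passes only in rows, so rows that repeat a pose let the fingers close. It gives the time, the measured TCP pose, the force, the opening and the grip force at its end, in the units of the state.
- arm.state(): the state, without advancing time (a new reading comes with each control period).
- get_image(name): name is "scene" or "top"; returns the picture (420x560x3 uint8, red, green, blue); there is no depth.
- camera_params(name): a dict with "fx", "fy", "cx", "cy" (pixels), "pose" (4x4, takes a point from camera to world coordinates). Camera axes: x right, y up, looking along -z (the intrinsics and any distortion apply to the point x, -y, -z); pixel columns grow to the right and rows downward; lengths in m; the calibration is good to about 2 mm. A picture is of the moment at which its call begins. camera_params takes no time and is no camera call.
- job.close_job(): hands the job in; it is judged then, once.
Trained networks look in the newest picture that a camera, given by its name, has taken for a name from the list of things; names that differ only in an ending like _2 or _b are one class to them, and where a whole thing is asked for, a point or a joint stands for the part that bears it (a point fixed in the world has none). Each returns a list of dicts, best first, with "score" (0 to 1); they miss things now and then, are a little off and sometimes report something else, mostly with a low value. They report only what shows in the picture. A call takes as long as a camera call. They do not tell look-alikes from the thing itself.
- spot_in(name, camera): "rect" ([centre column, centre row, width, height] in pixels, round what is visible of it).
- masks_of(name, camera): "pixels" (420x560 bool, what is visible of it) and "rect" ([centre column, centre row, width, height] in pixels, round what is visible of it).
- landmark_of(name, camera): "location" ([column, row] in pixels: a listed point, or the origin of a listed thing).
The state is a dict: "clock": time; "qpos": joint angles; "joint_velocities": joint speeds; "joint_torque": joint torques, N m; "position": TCP position; "orientation": TCP orientation; "wrist_force": force on the tool from outside, world axes, zero at the start; "wrist_torque": the same for the moment, N m; "finger_gap": finger opening in m; "grip_force": force on a finger pad.
Only numpy, scipy, OpenCV 4.12 (cv2) and the standard library are available. Lean on these libraries where they do the work, as an engineer would, in place of code of your own. Each camera call takes 0.05 s, during which the arm holds its last target. There are 200 camera calls.

### The job

Test the green controller module: lift it out of its tray by the middle, set it down flat on the blue mat and let go, then take it again by its bare tail end and slide it into the press's white nest, gold test pads first, until it lies flat and fully home against the rear stop, and let go. Then push the red plunger all the way down, keep it down for about a second while the probes read the module, and let it spring back up, leaving the module in the nest. Do not drop the module, and leave the red module and the other things on the bench where they are.

Things in the scene. Friction and masses are not known exactly. Their poses are not given: they have to be found in the camera images.
- module: motor-controller module to be tested: GREEN circuit board on an aluminium heat sink, 160 x 56 mm, straight flat sides 20 mm high, 0.18 kg. Origin: centre of its underside; x along its length to the TEST-PAD END, z up. Parts up to 40 mm above the underside at x = -31 to +25 mm, inside y = +-24 mm. At the start it lies face up in either pocket of the black tray, x roughly away from the robot
- module_end (a point): middle of the module's lower edge at the test-pad end (module x = +80 mm, underside). This end is bare board with three rows of gold dots, flat for its last 50 mm
- module_tail (a point): middle of the module's lower edge at the bare tail end (module x = -80 mm, underside). The last 45 mm here carry nothing tall: the place to hold it, across its 56 mm width, for loading
- red_module: a module of the same make and size with a RED board, in the other pocket of the tray, to be left there. Origin and axes as for the green one
- tray: black pocket tray, fixed, 190 (x) x 182 x 26 mm, origin at the centre of its underside. Two pockets along x, at y = +48 and -48 mm, floor 6 mm up; modules have 3 mm play and lie flush with the rim. Only at the middle (x = -25 to +25 mm) finger cut-outs, open down to 4 mm above the underside, leave 40 mm free on both sides of each module, to grip it across its width
- mat: blue bench mat, fixed, 470 (x) x 960 (y) x 2 mm, origin at the centre of its underside; its top is at z = 0.002 m. Tray and press stand on it. The strip between them (x 0.43 to 0.63 m, y -0.12 to 0.06 m) is always clear: a good spot to set the module down, long side along x
- press: hand test press, fixed, dark base plate 250 x 130 x 10 mm; origin at the centre of its underside, z up; open front to its own -x. Over the nest hang, from x = -1 to +49 mm, the raised press plate and probes, down to 67 mm above the underside (25 mm above a module in the nest); the arm that carries them begins at x = -5 mm, 112 to 128 mm up. Nothing is above the nest in front of that
- nest (a point): point on the white nest's floor, at the middle of the foot of the rear stop, where module_end belongs; press x = +45 mm, 22 mm above the press's underside. x points into the press (the module's x must point the same way), y across, z up. The module goes in level from the front, test-pad end first; home, its tail is 160 mm in front of this point
- nest_mouth (a point): middle of the mouth between the nest's side guides, at floor height, 90 mm in front of the rear stop; axes as nest. Flared lead-ins 74 mm apart here narrow within 20 mm to guides 60 mm apart and 12 mm high. In front of it a 36 mm wide tongue at floor height (65 mm long) carries the tail; beside the tongue there is room for fingers, the base plate is 12 mm lower
- plunger_top (a point): centre of the top of the plunger's red palm knob (45 mm across), 202 mm above the underside of the press when up; moves down with the plunger
- plunger (a joint): travel of the sprung plunger, m: 0 up, 0.028 fully down at its stop. Push straight down on the knob: about 6 N starts it, about 18 N holds it at the bottom on a module; it springs back up by itself
- probes (a joint): compression of the sprung probe block under the plunger, m: 0 free, about 0.003 when the plunger is fully down on a module in the nest, 0 if there is none
- phone: black phone lying on the mat, 148 x 71 x 8 mm, origin at the centre of its underside, x along its length; bystander
- screwdriver: screwdriver with a red handle lying on the mat, about 160 mm long; bystander
- tweezers: steel tweezers lying on the mat, 120 mm long, 6 mm high; bystander
- solder_reel: upright metal reel, 58 mm across, 46 mm high, origin at the centre of its underside; bystander
- flux_jar: small jar with a yellow lid, 48 mm across and high, origin at the centre of its underside; bystander
- multimeter: orange multimeter lying beside the mat, 175 x 82 x 36 mm, origin at the centre of its underside; bystander
There are look-alikes about, which are no part of the job. Leave any purple look-alike of the module alone.

How it is judged:
By the outcome, as a careful person would: the job done as asked, in the order asked, and still so for the second after the job is handed in, with the robot touching nothing.
It also fails if it takes over 72 s, if anything falls off the work surface, if the arm or the gripper's body presses on something with over 40 N, if the wrist force passes 120 N, or if a joint passes its speed limit or range.

## Working session

There is one attempt and no reset: what is moved stays moved. The work goes in short steps, Python scripts to look and compute and a tool call to move; the robot and the scene stay as the last step left them, time stands still between calls to the robot, and variables do not carry over. Pictures are saved under pics/ and viewed, at most 12 in all, crops included, and the job is handed in when it is done.

Besides the shell and the picture viewer there is one more tool, called after "Emit:" by a JSON object that holds its "fn" and its "kwargs", one argument or row to a line. send_rows: Moves the arm, as the interface text tells. Its arguments: {"type":"object","properties":{"moves":{"type":"string"}},"required":["moves"]}

```bash
mkdir -p pics; cat > h.py <<'E'
import numpy as np, cv2
from cell import arm, get_image, camera_params, job, spot_in, masks_of, landmark_of
def save(cam,name,crop=None,scale=1):
    im=get_image(cam)
    if crop: c0,r0,c1,r1=crop; im=im[r0:r1,c0:c1]
    im=cv2.resize(im,None,fx=scale,fy=scale,interpolation=cv2.INTER_CUBIC)
    cv2.imwrite('pics/'+name,im[:,:,::-1]); 
def ray(cam,px):
    p=camera_params(cam);T=np.array(p['pose'])
    d=np.array([(px[0]-p['cx'])/p['fx'],-(px[1]-p['cy'])/p['fy'],-1.])
    return T[:3,3],T[:3,:3]@d
def at_z(cam,px,z):
    o,d=ray(cam,px); return o+d*(z-o[2])/d[2]
def proj(cam,X):
    p=camera_params(cam);T=np.array(p['pose']); c=T[:3,:3].T@(np.array(X)-T[:3,3])
    return np.array([p['cx']+p['fx']*c[0]/-c[2], p['cy']-p['fy']*c[1]/-c[2]])
E
python3 - <<'E'
from h import *
np.set_printoptions(precision=3,suppress=True)
a=get_image("scene");b=get_image("top")
im=np.hstack([a,b])
cv2.imwrite('pics/a.png',cv2.resize(a,(800,600))[:,:,::-1]);cv2.imwrite('pics/b.png',cv2.resize(b,(800,600))[:,:,::-1])
for c in("scene","top"):
    p=camera_params(c);print(c,{k:v for k,v in p.items() if k!='pose'});print(np.array(p['pose']))
for n,z in [("module",.008),("module_end",.008),("module_tail",.008),("red_module",.008),("tray",.0),("press",.002),("nest",.024),("nest_mouth",.024),("plunger_top",.204)]:
    for c in("scene","top"):
        for r in landmark_of(n,c)[:3]: print(n,c,round(r['score'],2),np.array(r['location']),at_z(c,r['location'],z))
print(arm.state())
E
```

```text
scene {'fx': 539.2028213449038, 'fy': 539.2028213449038, 'cx': 276.04232572652984, 'cy': 208.51221955313477}
[[ 0.826 -0.48   0.296  0.998]
 [ 0.563  0.702 -0.435 -0.812]
 [ 0.001  0.526  0.85   1.566]
 [ 0.     0.     0.     1.   ]]
top {'fx': 381.47474663622927, 'fy': 381.47474663622927, 'cx': 288.58531132122454, 'cy': 212.04914794542435}
[[-0.     0.985 -0.171  0.304]
 [-1.    -0.    -0.002 -0.072]
 [-0.002  0.171  0.985  1.239]
 [ 0.     0.     0.     1.   ]]
module scene 0.9 [128.8 316. ] [ 0.304 -0.582  0.008]
module scene 0.83 [254.1 267. ] [ 0.522 -0.235  0.008]
module scene 0.7 [155.9 252.2] [ 0.229 -0.371  0.008]
module top 0.84 [452.6 282.1] [ 0.292 -0.591  0.008]
module top 0.63 [217.7 161.3] [0.691 0.168 0.008]
module top 0.61 [380.4 302.5] [ 0.229 -0.359  0.008]
module_end scene 0.92 [278.1 278.1] [ 0.607 -0.224  0.008]
module_end scene 0.69 [176.1 264.9] [ 0.312 -0.369  0.008]
module_end scene 0.59 [333.8 245.3] [ 0.691 -0.025  0.008]
module_end top 0.89 [378.5 280. ] [ 0.298 -0.356  0.008]
module_end top 0.83 [420.9 284.9] [ 0.283 -0.489  0.008]
module_end top 0.69 [3
[... 1099 characters left out ...]
 0.532 -0.33   0.024]
nest_mouth top 0.91 [210.  189.1] [0.591 0.187 0.024]
plunger_top scene 0.52 [361.  163.5] [0.651 0.172 0.204]
plunger_top top 0.58 [203.4 144.7] [0.678 0.172 0.204]
{'clock': 1.0, 'qpos': array([ 1.154,  0.383,  0.044,  1.598, -0.018,  1.161, -0.05 ]), 'joint_velocities': array([-0.002,  0.   , -0.   ,  0.   ,  0.   , -0.   ,  0.   ]), 'joint_torque': array([ -0.   , -43.346,   1.023, -24.993,   0.011,   0.002,  -0.   ]), 'position': array([ 0.204, -0.617,  0.248]), 'orientation': array([-0.   ,  0.987,  0.159, -0.   ]), 'wrist_force': array([ 0.344,  1.096, -0.507]), 'wrist_torque': array([-0.058,  0.032, -0.015]), 'grip_force': 0.0, 'finger_gap': 0.08531774797243123}
```

View pictures.

View pics/a.png

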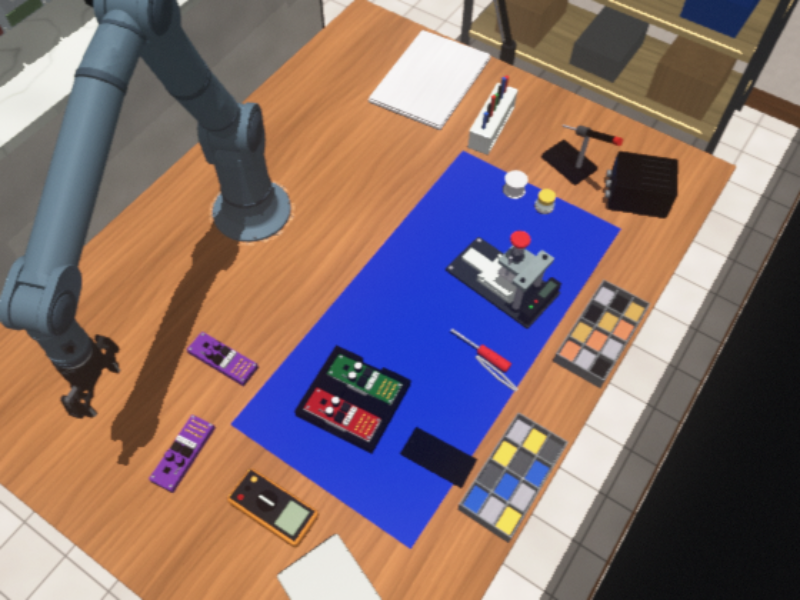

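View pics/b.png

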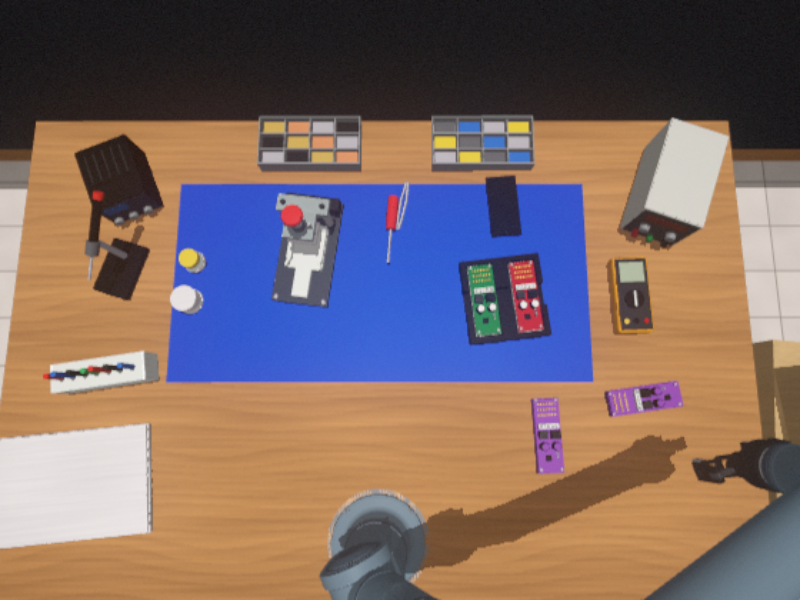

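The scene shows the look-alikes. Green module is at scene (365,377) / top (485,300). Red module is at scene (342,414) / top (526,297). The two purple ones are at scene (222,357) and (182,452). I choose the green one in the tray pocket. Next I rectify close crops of tray and press.

```bash
cat >> h.py <<'E'
def rect(cam,x0,x1,y0,y1,z,s=1500,im=None):
    # rectified view at height z: up = +x, left = +y
    im=get_image(cam) if im is None else im
    W,H=int((y1-y0)*s),int((x1-x0)*s)
    src=np.float32([proj(cam,[x1,y1,z]),proj(cam,[x1,y0,z]),proj(cam,[x0,y0,z]),proj(cam,[x0,y1,z])])
    M=cv2.getPerspectiveTransform(src,np.float32([[0,0],[W,0],[W,H],[0,H]]))
    o=cv2.warpPerspective(im,M,(W,H),flags=cv2.INTER_CUBIC)
    return o
def grid(o,x0,x1,y0,y1,s=1500):
    o=o.copy()
    for x in np.arange(np.ceil(x0*20)/20,x1,.05): cv2.line(o,(0,int((x1-x)*s)),(8,int((x1-x)*s)),(255,255,0),1);cv2.putText(o,'%.2f'%x,(9,int((x1-x)*s)+4),0,.35,(255,255,0))
    for y in np.arange(np.ceil(y0*20)/20,y1,.05): cv2.line(o,(int((y1-y)*s),0),(int((y1-y)*s),8),(255,255,0),1);cv2.putText(o,'%.2f'%y,(int((y1-y)*s)-12,20),0,.35,(255,255,0))
    return o
E
python3 - <<'E'
from h import *
np.set_printoptions(precision=4,suppress=True)
ims={c:get_image(c) for c in("scene","top")}
for n,b,z in(("tray",(.41,.65,-.41,-.16),.028),("press",(.48,.80,.06,.28),.024)):
    cv2.imwrite(f'pics/{n}.png',np.hstack([grid(rect(c,*b,z,im=ims[c]),*b) for c in ims])[:,:,::-1])
for c in ims:
    hsv=cv2.cvtColor(rect(c,.41,.65,-.41,-.16,.028,im=ims[c]),cv2.COLOR_RGB2HSV)
    for nm,m in(("green",cv2.inRange(hsv,(45,90,40),(85,255,255))),("red",cv2.inRange(hsv,(0,130,60),(8,255,255))|cv2.inRange(hsv,(172,130,60),(180,255,255)))):
        cs=max(cv2.findContours(cv2.morphologyEx(m,cv2.MORPH_CLOSE,np.ones((15,15))),0,2)[0],key=cv2.contourArea)
        (u,v),(w,h),a=cv2.minAreaRect(cs); print(c,nm,.65-v/1500,-.16-u/1500,w/1500,h/1500,a)
E
```

```text
scene green 0.5229317525227865 -0.23410231018066407 0.16086903889973958 0.05780974324544271 83.71749877929688
scene red 0.5315606079101562 -0.3277999267578125 0.16058766682942707 0.05677098592122396 83.51692199707031
top green 0.5240946044921875 -0.2320397237141927 0.15967365519205728 0.056509165445963544 83.52388000488281
top red 0.5322668863932292 -0.3260254821777344 0.1600266621907552 0.05606134541829427 83.49105072021484
```

View pics/tray.png

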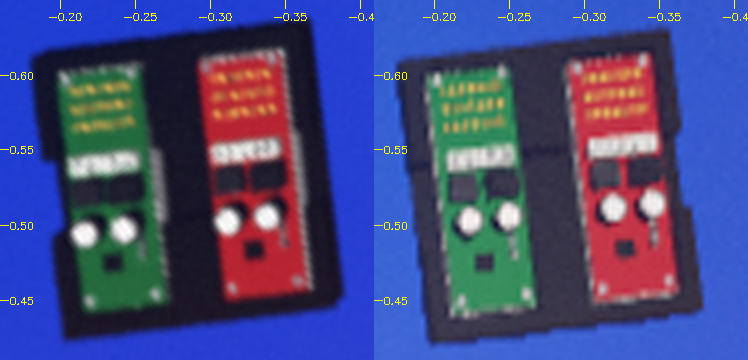

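View pics/press.png

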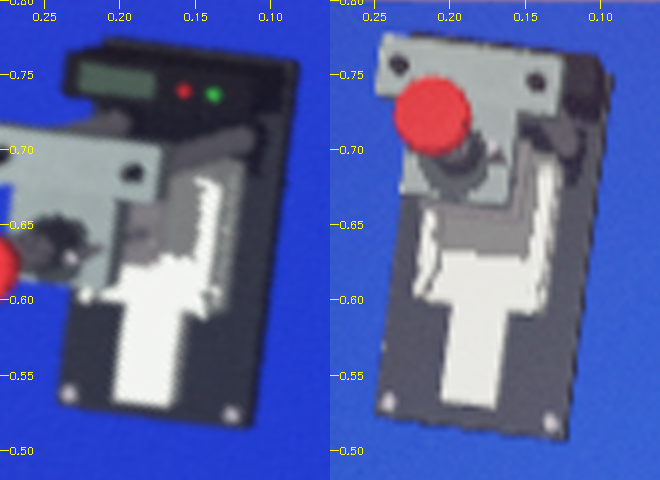

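The crop shows green at the left pocket (centre ≈ (0.5235, -0.233), yaw ≈ +0.11) with gold pads away from the robot. The press tongue runs at yaw ≈ -0.125. Now I refine the press and compute the first move.

```bash
cat >> h.py <<'E'
from scipy.spatial.transform import Rotation as Ro
def rel(x,y,z,yaw):
    s=arm.state(); q=s['orientation']; R=Ro.from_quat([q[1],q[2],q[3],q[0]])
    Rt=Ro.from_euler('z',yaw)*Ro.from_euler('x',np.pi)
    d=R.inv().apply(np.array([x,y,z])-s['position']); r=(R.inv()*Rt).as_rotvec()
    print('rel',np.round(d,4),np.round(r,3),'t',round(s['clock'],2),'pos',np.round(s['position'],4))
E
python3 - <<'E'
from h import *
b=(.48,.80,.06,.28)
for c in("scene","top"):
    im=get_image(c)
    g=rect(c,*b,.024,im=im); hsv=cv2.cvtColor(g,cv2.COLOR_RGB2HSV)
    m=cv2.inRange(hsv,(0,0,170),(180,60,255)); 
    L=[];Rr=[]
    for x in np.arange(.537,.585,.002):
        r=int((.80-x)*1500); u=np.where(m[r])[0]; u=u[(u>90)&(u<210)]
        L.append((x,.28-u.min()/1500));Rr.append((x,.28-u.max()/1500))
    L=np.array(L);Rr=np.array(Rr)
    pl=np.polyfit(L[:,0],L[:,1],1);pr=np.polyfit(Rr[:,0],Rr[:,1],1)
    u=np.where(m[300:,130:150].any(1))[0].max()+300
    print(c,'tongue slopes',pl[0],pr[0],'centre y at .56',(np.polyval(pl,.56)+np.polyval(pr,.56))/2,'width',np.polyval(pl,.56)-np.polyval(pr,.56),'front x',.8-u/1500)
    g=rect(c,*b,.012,im=im).astype(int); blue=(g[:,:,2]-g[:,:,0]>90)
    P=[]
    for x in np.arange(.54,.72,.004):
        r=int((.80-x)*1500); k=np.where(~blue[r])[0]; P.append((x,.28-k.max()/1500))
    P=np.array(P); p=np.polyfit(P[:,0],P[:,1],1); print('  right edge slope',p[0],'y at .56',np.polyval(p,.56),'->centre',np.polyval(p,.56)+.065*np.hypot(1,p[0]))
    print('  plunger',[(round(r['score'],2),np.round(r['location'],1)) for r in landmark_of('plunger_top',c)[:2]])
rel(.5235,-.233,.11,.112)
E
```

```text
scene tongue slopes -0.11420289855072316 -0.12260869565217342 centre y at .56 0.18222222222222223 width 0.037666666666666626 front x 0.5313333333333334
  right edge slope -0.12992973210364492 y at .56 0.11296855511638121 ->centre 0.17851491528669972
  plunger [(0.49, array([361.6, 161.5]))]
top tongue slopes -0.13159420289855045 -0.12652173913043402 centre y at .56 0.18481944444444445 width 0.036472222222222184 front x 0.5306666666666667
  right edge slope -0.13282828282828252 y at .56 0.11817306397306393 ->centre 0.18374396579115881
  plunger [(0.6, array([201.5, 146.7]))]
rel [ 0.4241 -0.2647  0.1383] [-0.    -0.     0.207] t 1.3 pos [ 0.2037 -0.6173  0.2483]
```

Emit:
{"fn": "send_rows", "kwargs": {
  "moves": "0.045 -0.028 0.01 0 0 0.02 1;0.09 -0.056 0.02 0 0 0.05 1;0.135 -0.084 0.03 0 0 0.08 1;0.18 -0.112 0.05 0 0 0.1 1;0.225 -0.14 0.065 0 0 0.12 1;0.27 -0.168 0.08 0 0 0.15 1;0.315 -0.196 0.1 0 0 0.17 1;0.36 -0.224 0.12 0 0 0.19 1;0.4 -0.25 0.13 0 0 0.207 1;0.424 -0.265 0.138 0 0 0.207 1"
}}

```text
clock: 2.3
position: [0.5124, -0.246, 0.1153]
orientation: [0.0, 0.998, 0.056, 0.0]
wrist_force: [1.6, -0.4, 0.7]
finger_gap: 0.0858
grip_force: 0.0
```

Emit:
{"fn": "send_rows", "kwargs": {
  "moves": "0 0 0 0 0 0 1;0 0 0 0 0 0 1;0 0 0 0 0 0 1"
}}

```text
clock: 2.6
position: [0.5108, -0.2487, 0.1158]
orientation: [0.001, 0.998, 0.055, -0.0]
wrist_force: [-0.3, -0.3, -0.6]
finger_gap: 0.0853
grip_force: 0.0
```

```bash
python3 - <<'E'
from h import *
rel(.5235,-.233,.025,.112)
b=(.43,.63,-.36,-.13); ims={c:get_image(c) for c in("scene","top")}
a=[]
for c in ims:
    u,v=proj(c,[.5235,-.233,.03]).astype(int); a.append(cv2.resize(ims[c][v-55:v+55,u-60:u+60],None,fx=3,fy=3,interpolation=cv2.INTER_CUBIC))
cv2.imwrite('pics/g1.png',np.hstack(a)[:,:,::-1])
s=arm.state();print(s['qpos'],s['finger_gap'],s['wrist_force'])
E
```

```text
rel [ 0.0144 -0.0143  0.0907] [ 0.001  0.    -0.002] t 2.6 pos [ 0.5108 -0.2487  0.1158]
[ 0.50970705  0.39176266 -0.15153722  1.89642883  0.07786963  0.85843822
 -1.14408732] 0.08534989125651186 [-0.4567096   0.44645677 -0.06192051]
```

View pics/g1.png

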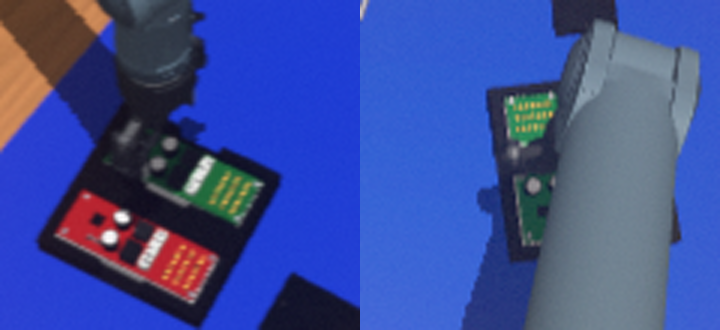

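Emit:
{"fn": "send_rows", "kwargs": {
  "moves": "0.007 -0.007 0 0 0 0 1;0.0144 -0.0143 0 0 0 0 1;0.0144 -0.0143 0 0 0 0 1;0.0144 -0.0143 0.02 0 0 0 1;0.0144 -0.0143 0.04 0 0 0 1;0.0144 -0.0143 0.04 0 0 0 1;0.0144 -0.0143 0.04 0 0 0 1"
}}

```text
clock: 3.4
position: [0.5238, -0.2312, 0.0754]
orientation: [-0.0, 0.998, 0.056, -0.0]
wrist_force: [0.4, 0.6, -1.2]
finger_gap: 0.0853
grip_force: 0.0
```

```bash
python3 - <<'E'
from h import *
rel(.5235,-.233,.025,.112)
E
```

```text
rel [-0.0005  0.0018  0.0504] [-0.001  0.001  0.   ] t 3.4 pos [ 0.5238 -0.2312  0.0754]
```

Emit:
{"fn": "send_rows", "kwargs": {
  "moves": "0 0.0015 0.015 0 0 0 1;0 0.0015 0.03 0 0 0 1;0 0.0015 0.042 0 0 0 1;0 0.0015 0.0505 0 0 0 1;0 0.0015 0.0505 0 0 0 1;0 0.0015 0.0505 0 0 0 0.6;0 0.0015 0.0505 0 0 0 0.4;0 0.0015 0.0505 0 0 0 0.3;0 0.0015 0.0505 0 0 0 0.3;0 0.0015 0.0505 0 0 0 0.3"
}}

```text
clock: 4.4
position: [0.5254, -0.2335, 0.0262]
orientation: [0.001, 0.998, 0.056, 0.001]
wrist_force: [0.6, -0.4, 5.2]
finger_gap: 0.0542
grip_force: 66.1
```

Emit:
{"fn": "send_rows", "kwargs": {
  "moves": "0 0 0 0 0 0 0.2;0 0 -0.005 0 0 0 0.2;0 0 -0.015 0 0 0 0.2;0 0 -0.03 0 0 0 0.2;0 0 -0.045 0 0 0 0.2;0 0 -0.06 0 0 0 0.2;0 0 -0.07 0 0 0 0.2;0 0 -0.07 0 0 0 0.2"
}}

```text
clock: 5.2
position: [0.526, -0.2334, 0.0977]
orientation: [0.001, 0.998, 0.056, 0.002]
wrist_force: [-0.1, -0.4, -0.5]
finger_gap: 0.0544
grip_force: 65.6
```

```bash
python3 - <<'E'
from h import *
rel(.53,-.03,.055,-.1)
cs=[]
im=get_image("scene")
u,v=proj("scene",[.53,-.233,.07]).astype(int)
cv2.imwrite('pics/g2.png',cv2.resize(im[v-70:v+70,u-90:u+90],None,fx=4,fy=4,interpolation=cv2.INTER_CUBIC)[:,:,::-1])
E
```

```text
rel [ 0.0266 -0.2017  0.0424] [ 0.002 -0.004  0.212] t 5.2 pos [ 0.526  -0.2334  0.0977]
```

View pics/g2.png

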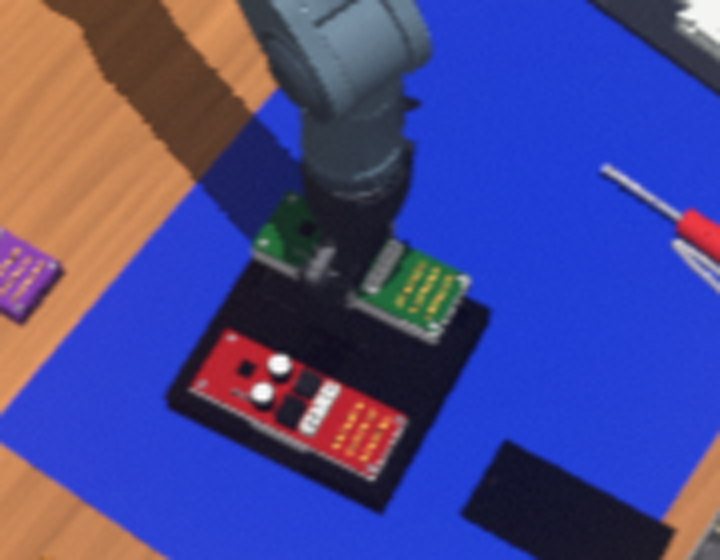

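The module is held level above the tray (pads at crop (425,285)). I'll move it over the clear mat strip.

Emit:
{"fn": "send_rows", "kwargs": {
  "moves": "0.001 -0.015 0 0 0 0.01 0.2;0.005 -0.04 0 0 0 0.04 0.2;0.009 -0.068 0 0 0 0.07 0.2;0.013 -0.096 0 0 0 0.1 0.2;0.017 -0.124 0 0 0 0.13 0.2;0.02 -0.152 0 0 0 0.16 0.2;0.023 -0.178 0.01 0 0 0.19 0.2;0.026 -0.195 0.025 0 0 0.21 0.2;0.0266 -0.2 0.035 0 0 0.212 0.2;0.0266 -0.2 0.042 0 0 0.212 0.2"
}}

```text
clock: 6.25
position: [0.5272, -0.0304, 0.0516]
orientation: [-0.0, 0.999, -0.049, -0.001]
wrist_force: [0.3, -1.2, -1.7]
finger_gap: 0.0545
grip_force: 65.5
```

Emit:
{"fn": "send_rows", "kwargs": {
  "moves": "0 0 0 0 0 0 0.2;0 0 0 0 0 0 0.2;0 0 0 0 0 0 0.2"
}}

```text
clock: 6.55
position: [0.5289, -0.0328, 0.0535]
orientation: [0.0, 0.999, -0.051, 0.001]
wrist_force: [0.1, 0.6, -1.6]
finger_gap: 0.0547
grip_force: 65.5
```

```bash
python3 - <<'E'
from h import *
rel(.53,-.03,.0202,-.1)
E
```

```text
rel [ 0.0008 -0.0029  0.0333] [ 0.001 -0.001 -0.003] t 6.55 pos [ 0.5289 -0.0328  0.0535]
```

Emit:
{"fn": "send_rows", "kwargs": {
  "moves": "0 0 0.008 0 0 0 0.2;0 0 0.018 0 0 0 0.2;0 0 0.026 0 0 0 0.2;0 0 0.029 0 0 0 0.2;0 0 0.031 0 0 0 0.2;0 0 0.032 0 0 0 0.2;0 0 0.0325 0 0 0 0.2"
}}

```text
clock: 7.25
position: [0.5285, -0.0311, 0.0206]
orientation: [-0.0, 0.999, -0.05, 0.0]
wrist_force: [0.5, 1.0, -1.4]
finger_gap: 0.0544
grip_force: 65.5
```

Emit:
{"fn": "send_rows", "kwargs": {
  "moves": "0 0 0.001 0 0 0 0.2;0 0 0.0015 0 0 0 0.2;0 0 0.0015 0 0 0 0.2"
}}

```text
clock: 7.55
position: [0.5287, -0.0312, 0.0202]
orientation: [0.0, 0.999, -0.05, 0.0]
wrist_force: [-2.6, -0.2, 5.2]
finger_gap: 0.0542
grip_force: 66.2
```

Emit:
{"fn": "send_rows", "kwargs": {
  "moves": "0 0 0 0 0 0 0.6;0 0 0 0 0 0 1;0 0 0 0 0 0 1;0 0 0 0 0 0 1;0 0 0 0 0 0 1;0 0 -0.02 0 0 0 1;0 0 -0.045 0 0 0 1;0 0 -0.07 0 0 0 1;-0.04 0 -0.08 0 0 0 1;-0.062 0 -0.08 0 0 0 1"
}}

```text
clock: 8.55
position: [0.4662, -0.0249, 0.1006]
orientation: [0.0, 0.999, -0.05, 0.001]
wrist_force: [-0.7, -0.7, -0.7]
finger_gap: 0.0853
grip_force: 0.0
```

```bash
cat >> h.py <<'E'
def findgreen(b,z):
    for c in("scene","top"):
        im=get_image(c); g=rect(c,*b,z,im=im); hsv=cv2.cvtColor(g,cv2.COLOR_RGB2HSV)
        m=cv2.inRange(hsv,(45,90,40),(85,255,255))
        cs=max(cv2.findContours(cv2.morphologyEx(m,cv2.MORPH_CLOSE,np.ones((15,15))),0,2)[0],key=cv2.contourArea)
        (u,v),(w,h),a=cv2.minAreaRect(cs); print(c,b[1]-v/1500,b[3]-u/1500,w/1500,h/1500,a)
        cv2.imwrite('pics/fg_%s.png'%c,grid(g,*b)[:,:,::-1])
E
python3 - <<'E'
from h import *
findgreen((.40,.66,-.13,.07),.022)
a=cv2.imread('pics/fg_scene.png');b=cv2.imread('pics/fg_top.png');cv2.imwrite('pics/fg1.png',np.hstack([a,b]))
rel(.468,-.025,.06,-.1)
E
```

```text
scene 0.5288031514485677 -0.030613250732421868 0.05357898966471354 0.15518723551432292 5.538638114929199
top 0.5964061787923177 -0.03481768798828125 0.0534649658203125 0.018666926066080728 13.65041732788086
rel [ 0.0054 -0.0005  0.0386] [0.001 0.004 0.   ] t 8.65 pos [ 0.4628 -0.025   0.0986]
```

View pics/fg1.png

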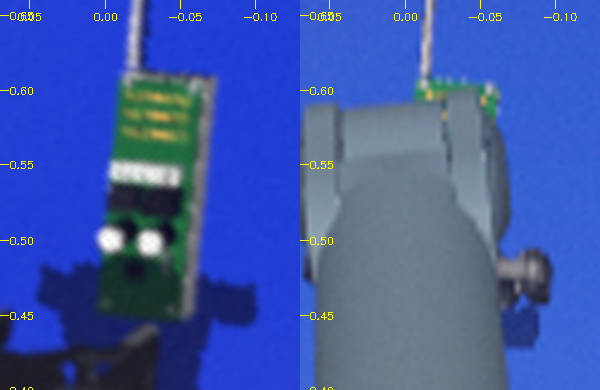

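```bash
python3 - <<'E'
from h import *
p=proj('top',[.607,-.0147,.022]); print(p, at_z('top',p,.008), at_z('top',(272,183.4),.008))
rel(.467,-.0248,.0205,-.098)
E
```

```text
[271.66684373 184.48495605] [ 0.61048224 -0.01403938  0.008     ] [ 0.6141833  -0.01511796  0.008     ]
rel [ 0.0045 -0.0007  0.0781] [ 0.001  0.004 -0.002] t 8.65 pos [ 0.4628 -0.025   0.0986]
```

Emit:
{"fn": "send_rows", "kwargs": {
  "moves": "0.004 -0.0005 0.015 0 0.004 0 1;0.0045 -0.0007 0.035 0 0.004 0 1;0.0045 -0.0007 0.055 0 0.004 0 1;0.0045 -0.0007 0.07 0 0.004 0 1;0.0045 -0.0007 0.077 0 0.004 0 1;0.0045 -0.0007 0.077 0 0.004 0 1"
}}

```text
clock: 9.25
position: [0.4709, -0.0247, 0.0211]
orientation: [0.0, 0.999, -0.05, 0.001]
wrist_force: [-0.3, 0.5, 0.3]
finger_gap: 0.0852
grip_force: 0.0
```

Emit:
{"fn": "send_rows", "kwargs": {
  "moves": "0 0 0 0 0 0 0.6;0 0 0 0 0 0 0.4;0 0 0 0 0 0 0.2;0 0 0 0 0 0 0.2;0 0 0 0 0 0 0.2"
}}

```text
clock: 9.75
position: [0.4726, -0.0247, 0.0234]
orientation: [0.0, 0.999, -0.05, 0.003]
wrist_force: [-0.7, -0.4, 6.0]
finger_gap: 0.0542
grip_force: 63.8
```

Emit:
{"fn": "send_rows", "kwargs": {
  "moves": "0 0 0 0 0 0 0.1;0 0 -0.004 0 0 0 0.1;0 0 -0.01 0 0 0 0.1;0 0 -0.02 0 0 0 0.1;0 0 -0.032 0 0 0 0.1;0 0 -0.044 0 0 0 0.1;0 0 -0.055 0 0 0 0.1;0 0 -0.06 0 0 0 0.1;0 0 -0.06 0 0 0 0.1"
}}

```text
clock: 10.65
position: [0.4719, -0.0248, 0.0833]
orientation: [0.0, 0.999, -0.05, 0.003]
wrist_force: [-0.1, -0.4, -2.2]
finger_gap: 0.0543
grip_force: 63.3
```

```bash
python3 - <<'E'
from h import *
# nest, centreline
N=np.array([.6847,.1672]);y=-.128
for X in(-.26,-.136): print(X,N+(X-.0)*np.array([np.cos(y),np.sin(y)]))
p=N-.236*np.array([np.cos(y),np.sin(y)])
rel(p[0],p[1],.07,-.128)
# module end corners seen in scene: pads end
im=get_image('scene'); u,v=proj('scene',[.53,-.03,.06]).astype(int)
cv2.imwrite('pics/g3.png',cv2.resize(im[v-55:v+55,u-75:u+75],None,fx=5,fy=5,interpolation=cv2.INTER_CUBIC)[:,:,::-1])
E
```

```text
-0.26 [0.42682701 0.2003892 ]
-0.136 [0.54981259 0.1845605 ]
rel [-0.0435 -0.2189  0.0131] [-0.    -0.007  0.028] t 10.65 pos [ 0.4719 -0.0248  0.0833]
```

View pics/g3.png

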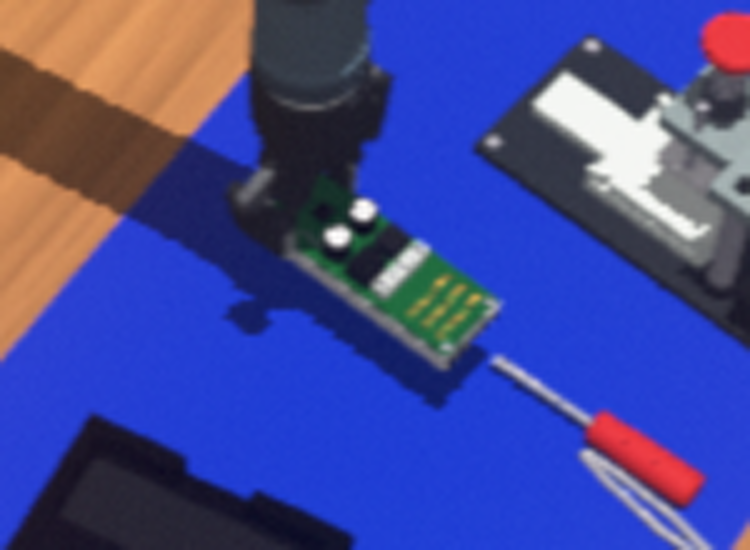

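Emit:
{"fn": "send_rows", "kwargs": {
  "moves": "-0.01 -0.012 0 0 -0.002 0.002 0.1;-0.02 -0.036 0 0 -0.004 0.006 0.1;-0.03 -0.064 0 0 -0.007 0.01 0.1;-0.038 -0.092 0 0 -0.007 0.014 0.1;-0.042 -0.12 0 0 -0.007 0.018 0.1;-0.0435 -0.148 0.002 0 -0.007 0.022 0.1;-0.0435 -0.176 0.006 0 -0.007 0.026 0.1;-0.0435 -0.2 0.01 0 -0.007 0.028 0.1;-0.0435 -0.214 0.013 0 -0.007 0.028 0.1;-0.0435 -0.219 0.013 0 -0.007 0.028 0.1"
}}

```text
clock: 11.7
position: [0.4487, 0.1995, 0.0681]
orientation: [-0.0, 0.998, -0.062, -0.002]
wrist_force: [-0.4, -0.4, -2.4]
finger_gap: 0.0542
grip_force: 63.4
```

Emit:
{"fn": "send_rows", "kwargs": {
  "moves": "0 0 0 0 0 0 0.1;0 0 0 0 0 0 0.1"
}}

```text
clock: 11.9
position: [0.4493, 0.1962, 0.0686]
orientation: [0.001, 0.998, -0.065, -0.002]
wrist_force: [0.4, 0.4, -1.5]
finger_gap: 0.0541
grip_force: 63.4
```

```bash
python3 - <<'E'
from h import *
s=arm.state(); p=s['position']; print(p)
u=p[2]-.0214; print('underside',u)
b=(.42,.66,.08,.28); cams=("scene","top")
a=[]
for c in cams:
    im=get_image(c); g=rect(c,*b,u+.020,im=im); a.append(grid(g,*b))
cv2.imwrite('pics/g4.png',np.hstack(a)[:,:,::-1])
q=[.6847-.236*np.cos(.128),.1672+.236*np.sin(.128)]
rel(q[0],q[1],.0475,-.128)
E
```

```text
[0.44934086 0.19620755 0.0685669 ]
underside 0.04716689617763299
rel [ 0.0009 -0.0016  0.0213] [ 0.001  0.003 -0.002] t 12.0 pos [0.4496 0.1959 0.0688]
```

View pics/g4.png

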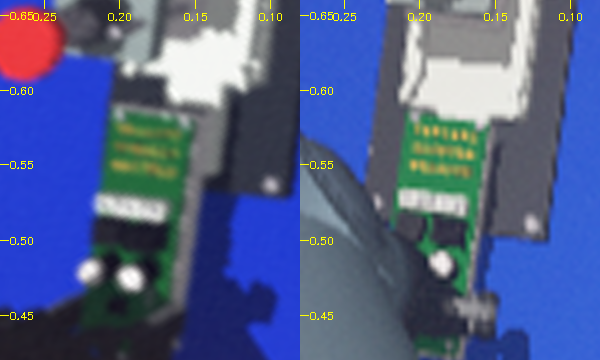

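Emit:
{"fn": "send_rows", "kwargs": {
  "moves": "0.001 -0.0006 0.005 0 0.003 -0.002 0.1;0.001 -0.0006 0.011 0 0.003 -0.002 0.1;0.001 -0.0006 0.016 0 0.003 -0.002 0.1;0.001 -0.0006 0.0195 0 0.003 -0.002 0.1;0.001 -0.0006 0.0205 0 0.003 -0.002 0.1;0.001 -0.0006 0.0205 0 0.003 -0.002 0.1"
}}

```text
clock: 12.6
position: [0.4504, 0.1979, 0.0481]
orientation: [0.0, 0.998, -0.063, -0.0]
wrist_force: [0.3, -0.6, -2.2]
finger_gap: 0.0541
grip_force: 63.4
```

```bash
python3 - <<'E'
from h import *
print(arm.state()['wrist_force'])
q=[.6847-.1366*np.cos(.128),.1672+.1366*np.sin(.128)]
rel(q[0],q[1],.0475,-.128)
E
```

```text
[ 0.28815152 -0.59440787 -2.17937593]
rel [0.0997 0.0008 0.0005] [0.    0.001 0.002] t 12.6 pos [0.4504 0.1979 0.0481]
```

No contact so far. Sliding in, the first part only.

Emit:
{"fn": "send_rows", "kwargs": {
  "moves": "0.003 0.0003 0 0 0 0 0.1;0.008 0.0005 0 0 0 0 0.1;0.014 0.0008 0 0 0 0 0.1;0.02 0.0008 0 0 0 0 0.1;0.026 0.0008 0 0 0 0 0.1;0.032 0.0008 0 0 0 0 0.1;0.038 0.0008 0 0 0 0 0.1;0.043 0.0008 0 0 0 0 0.1;0.046 0.0008 0 0 0 0 0.1"
}}

```text
clock: 13.5
position: [0.4968, 0.1913, 0.0484]
orientation: [-0.0, 0.998, -0.063, 0.0]
wrist_force: [-0.9, -0.4, -0.7]
finger_gap: 0.0541
grip_force: 63.4
```

Emit:
{"fn": "send_rows", "kwargs": {
  "moves": "0.003 0 0 0 0 0 0.1;0.008 0 0 0 0 0 0.1;0.014 0 0 0 0 0 0.1;0.02 0 0 0 0 0 0.1;0.026 0 0 0 0 0 0.1;0.032 0 0 0 0 0 0.1;0.037 0 0 0 0 0 0.1;0.041 0 0 0 0 0 0.1;0.043 0 0 0 0 0 0.1"
}}

```text
clock: 14.4
position: [0.5392, 0.1857, 0.0484]
orientation: [0.0, 0.998, -0.063, -0.0]
wrist_force: [-1.4, -1.2, -1.9]
finger_gap: 0.0541
grip_force: 63.4
```

```bash
python3 - <<'E'
from h import *
q=[.6847-.1366*np.cos(.128),.1672+.1366*np.sin(.128)]
rel(q[0],q[1],.0475,-.128); print(arm.state()['wrist_force'],arm.state()['wrist_torque'])
E
```

```text
rel [ 0.01   -0.0002  0.0008] [0.    0.    0.001] t 14.4 pos [0.5392 0.1857 0.0484]
[-1.35466689 -1.16431733 -1.8890831 ] [-0.16485774  0.14474721 -0.08939963]
```

Emit:
{"fn": "send_rows", "kwargs": {
  "moves": "0 0 0.001 0 0 0 0.1;0.001 0 0.002 0 0 0 0.1;0.002 0 0.0025 0 0 0 0.1;0.003 0 0.0025 0 0 0 0.1;0.004 0 0.0025 0 0 0 0.1;0.005 0 0.0025 0 0 0 0.1"
}}

```text
clock: 15.0
position: [0.5434, 0.1851, 0.0458]
orientation: [0.0, 0.998, -0.063, -0.0]
wrist_force: [-1.9, -0.8, 0.7]
finger_gap: 0.0543
grip_force: 63.6
```

Emit:
{"fn": "send_rows", "kwargs": {
  "moves": "0.001 0 0 0 0 0 0.1;0.002 0 0 0 0 0 0.1;0.003 0 0 0 0 0 0.1;0.004 0 0 0 0 0 0.1"
}}

```text
clock: 15.4
position: [0.5477, 0.1846, 0.0458]
orientation: [0.0, 0.998, -0.063, -0.0]
wrist_force: [-3.2, -1.7, -0.5]
finger_gap: 0.0545
grip_force: 63.5
```

Emit:
{"fn": "send_rows", "kwargs": {
  "moves": "0.001 0 0 0 0 0 0.1;0.002 0 0 0 0 0 0.1;0.003 0 0 0 0 0 0.1"
}}

```text
clock: 15.7
position: [0.5506, 0.1842, 0.0458]
orientation: [0.0, 0.998, -0.063, -0.0]
wrist_force: [-1.9, -1.4, -0.6]
finger_gap: 0.0542
grip_force: 63.5
```

Emit:
{"fn": "send_rows", "kwargs": {
  "moves": "0.001 0 0 0 0 0 0.1;0.002 0 0 0 0 0 0.1"
}}

```text
clock: 15.9
position: [0.552, 0.184, 0.0457]
orientation: [0.0, 0.998, -0.063, -0.001]
wrist_force: [-5.2, -2.2, 0.5]
finger_gap: 0.054
grip_force: 63.6
```

Emit:
{"fn": "send_rows", "kwargs": {
  "moves": "0.001 0 0 0 0 0 0.1;0.002 0 0 0 0 0 0.1"
}}

```text
clock: 16.1
position: [0.5521, 0.184, 0.0455]
orientation: [0.001, 0.998, -0.063, -0.003]
wrist_force: [-9.1, -3.0, 5.0]
finger_gap: 0.0543
grip_force: 64.1
```

Emit:
{"fn": "send_rows", "kwargs": {
  "moves": "0.001 0 0 0 0 0 0.1;0.001 0 0 0 0 0 0.1;-0.0005 0 0 0 0 0 0.1;-0.0005 0 0 0 0 0 0.1;-0.0005 0 0 0 0 0 0.5;-0.0005 0 0 0 0 0 1;-0.0005 0 0 0 0 0 1;-0.0005 0 0 0 0 0 1"
}}

```text
clock: 16.9
position: [0.5561, 0.1854, 0.0469]
orientation: [-0.001, 0.998, -0.063, 0.002]
wrist_force: [0.1, 0.2, 0.7]
finger_gap: 0.0853
grip_force: 0.0
```

Emit:
{"fn": "send_rows", "kwargs": {
  "moves": "0 0 -0.01 0 0 0 1;0 0 -0.03 0 0 0 1;0 0 -0.05 0 0 0 1;0 0 -0.06 0 0 0 1;-0.03 0 -0.08 0 0 0 1;-0.07 0 -0.1 0 0 0 1;-0.11 0 -0.13 0 0 0 1;-0.14 0 -0.16 0 0 0 1"
}}

```text
clock: 17.7
position: [0.4125, 0.2019, 0.2064]
orientation: [0.0, 0.998, -0.062, -0.001]
wrist_force: [0.0, 0.5, 0.7]
finger_gap: 0.0857
grip_force: 0.0
```

```bash
python3 - <<'E'
from h import *
from scipy.optimize import least_squares
b=(.48,.80,.06,.28);a=[];obs={}
for c in("scene","top"):
    im=get_image(c); a.append(grid(rect(c,*b,.044,im=im),*b))
    u,v=proj(c,[.68,.17,.2]).astype(int)
    hsv=cv2.cvtColor(im,cv2.COLOR_RGB2HSV); m=cv2.inRange(hsv,(0,150,90),(8,255,255))|cv2.inRange(hsv,(172,150,90),(180,255,255))
    m[:v-35]=0;m[v+35:]=0;m[:,:u-35]=0;m[:,u+35:]=0
    k=max(cv2.findContours(m,0,2)[0],key=cv2.contourArea); x,y,w,h=cv2.boundingRect(k); obs[c]=(x+w/2-.5,y+h/2-.5)
    print(c,'red blob',x,y,w,h,'at .199',at_z(c,obs[c],.199),'lm',[(round(r['score'],2),np.round(at_z(c,r['location'],.204),4)) for r in landmark_of('plunger_top',c)[:2]])
A=[];B=[]
for c in obs:
    o,d=ray(c,obs[c]);d/=np.linalg.norm(d);P=np.eye(3)-np.outer(d,d);A.append(P);B.append(P@o)
print('tri',np.linalg.lstsq(np.vstack(A),np.hstack(B),rcond=None)[0])
for r in landmark_of('module_tail','scene')[:3]+landmark_of('module_tail','top')[:3]: print(round(r['score'],2),r['location'])
print(proj('scene',[.526,.1876,.024]),proj('top',[.526,.1876,.024]))
cv2.imwrite('pics/g5.png',np.hstack(a)[:,:,::-1])
rel(.65,.17,.3,-.128)
E
```

```text
scene red blob 358 162 13 12 at .199 [0.6647767 0.1673782 0.199    ] lm [(0.63, array([ 0.5898, -0.6022,  0.204 ])), (0.6, array([0.6552, 0.1779, 0.204 ]))]
top red blob 197 144 15 15 at .199 [0.66110085 0.17040647 0.199     ] lm [(0.77, array([0.6674, 0.1735, 0.204 ]))]
tri [0.66324925 0.17186642 0.19273679]
0.87 [140.8, 238.2]
0.81 [113.3, 340.0]
0.8 [327.9, 172.1]
0.98 [206.6, 207.2]
0.73 [473.8, 273.6]
0.62 [386.6, 329.8]
[325.16067518 175.06400845] [209.01254101 208.69725466]
rel [ 0.2361  0.001  -0.0947] [0.    0.    0.001] t 18.0 pos [0.4159 0.201  0.2054]
```

View pics/g5.png

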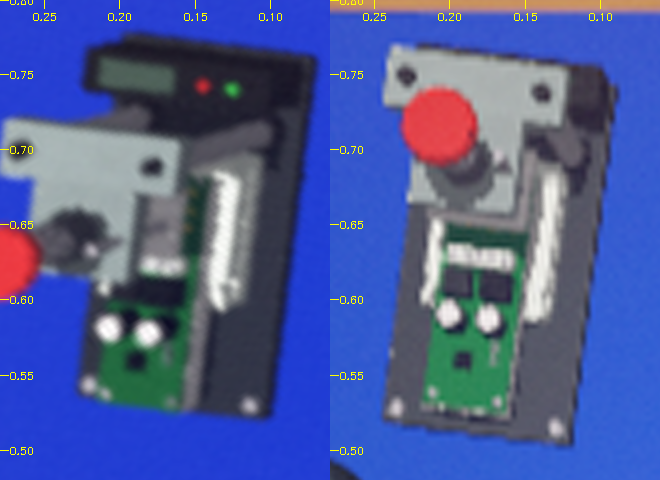

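Module sits in the nest with its tail at x≈0.5265 (expected 0.526). Knob at (0.663, 0.170), which agrees with press x = +24 mm. Next I go above the knob with the gripper shut.

Emit:
{"fn": "send_rows", "kwargs": {
  "moves": "0 0 -0.03 0 0 0 0.5;0 0 -0.06 0 0 0 0;0.03 0 -0.06 0 0 0 0;0.07 0 -0.06 0 0 0 0;0.11 0 -0.06 0 0 0 0;0.15 0 -0.06 0 0 0 0;0.19 0 -0.06 0 0 0 0;0.22 0 -0.06 0 0 0 0;0.242 0 -0.06 0 0 0 0;0.249 0 -0.06 0 0 0 0"
}}

```text
clock: 19.0
position: [0.6649, 0.1674, 0.2624]
orientation: [0.001, 0.998, -0.065, -0.001]
wrist_force: [-0.8, 0.3, 0.4]
finger_gap: 0.0005
grip_force: 0.0
```

Emit:
{"fn": "send_rows", "kwargs": {
  "moves": "0 0 0 0 0 0 0;0 0 0 0 0 0 0;0 0 0 0 0 0 0"
}}

```text
clock: 19.3
position: [0.6611, 0.1711, 0.2657]
orientation: [-0.0, 0.998, -0.062, -0.001]
wrist_force: [0.9, -0.9, -0.7]
finger_gap: 0.0003
grip_force: 0.0
```

```bash
python3 - <<'E'
from h import *
rel(.663,.170,.223,-.128);print(arm.state()['wrist_force'],arm.state()['finger_gap'])
E
```

```text
rel [0.0021 0.0008 0.0427] [0.    0.001 0.003] t 19.3 pos [0.6611 0.1711 0.2657]
[ 0.89789513 -0.87991782 -0.74613895] 0.0003251995923148842
```

Emit:
{"fn": "send_rows", "kwargs": {
  "moves": "0.002 0.001 0.015 0 0 0 0;0.002 0.001 0.03 0 0 0 0;0.002 0.001 0.038 0 0 0 0;0.002 0.001 0.042 0 0 0 0;0.002 0.001 0.046 0 0 0 0;0.002 0.001 0.05 0 0 0 0"
}}

```text
clock: 19.9
position: [0.6634, 0.1688, 0.2174]
orientation: [0.0, 0.998, -0.063, -0.001]
wrist_force: [-4.8, -1.0, 7.7]
finger_gap: -0.0003
grip_force: 3.8
```

Emit:
{"fn": "send_rows", "kwargs": {
  "moves": "0 0 0.003 0 0 0 0;0 0 0.006 0 0 0 0;0 0 0.009 0 0 0 0;0 0 0.012 0 0 0 0;0 0 0.015 0 0 0 0"
}}

```text
clock: 20.4
position: [0.6635, 0.1689, 0.2041]
orientation: [0.001, 0.998, -0.063, -0.001]
wrist_force: [-6.3, -2.0, 11.1]
finger_gap: 0.0001
grip_force: 5.8
```

Emit:
{"fn": "send_rows", "kwargs": {
  "moves": "0 0 0.003 0 0 0 0;0 0 0.006 0 0 0 0;0 0 0.009 0 0 0 0;0 0 0.011 0 0 0 0;0 0 0.012 0 0 0 0"
}}

```text
clock: 20.9
position: [0.6635, 0.1689, 0.1938]
orientation: [0.001, 0.998, -0.063, -0.001]
wrist_force: [-9.2, -3.8, 17.7]
finger_gap: 0.0
grip_force: 8.7
```

Emit:
{"fn": "send_rows", "kwargs": {
  "moves": "0 0 0.001 0 0 0 0;0 0 0.002 0 0 0 0;0 0 0.003 0 0 0 0"
}}

```text
clock: 21.2
position: [0.6635, 0.1689, 0.1928]
orientation: [0.001, 0.998, -0.063, -0.0]
wrist_force: [-12.7, -4.6, 25.9]
finger_gap: 0.0
grip_force: 12.6
```

Emit:
{"fn": "send_rows", "kwargs": {
  "moves": "0 0 0.0005 0 0 0 0;0 0 0.001 0 0 0 0;0 0 0.001 0 0 0 0;0 0 0.001 0 0 0 0;0 0 0.001 0 0 0 0;0 0 0.001 0 0 0 0;0 0 0.001 0 0 0 0;0 0 0.001 0 0 0 0;0 0 0.001 0 0 0 0;0 0 0.001 0 0 0 0"
}}

```text
clock: 22.2
position: [0.6635, 0.169, 0.1928]
orientation: [0.001, 0.998, -0.063, -0.0]
wrist_force: [-12.6, -4.3, 25.4]
finger_gap: 0.0001
grip_force: 12.6
```

Emit:
{"fn": "send_rows", "kwargs": {
  "moves": "0 0 0 0 0 0 0;0 0 0 0 0 0 0;0 0 -0.006 0 0 0 0;0 0 -0.014 0 0 0 0;0 0 -0.022 0 0 0 0;0 0 -0.03 0 0 0 0;0 0 -0.04 0 0 0 0;0 0 -0.06 0 0 0 0;0 0 -0.09 0 0 0 0;0 0 -0.12 0 0 0 0"
}}

```text
clock: 23.2
position: [0.6641, 0.1691, 0.3053]
orientation: [-0.0, 0.998, -0.063, -0.0]
wrist_force: [1.1, -0.6, 1.4]
finger_gap: -0.0001
grip_force: 0.0
```

Emit:
{"fn": "send_rows", "kwargs": {
  "moves": "-0.03 0 0 0 0 0 0;-0.07 0 0 0 0 0 0;-0.11 0 0 0 0 0 0;-0.15 0 0 0 0 0 0;-0.19 0 0 0 0 0 0;-0.22 0 0 0 0 0 0;-0.24 0 0 0 0 0 0;-0.25 0 0 0 0 0 0;-0.25 0 0 0 0 0 0;-0.25 0 0 0 0 0 0"
}}

```text
clock: 24.2
position: [0.4173, 0.2004, 0.3052]
orientation: [-0.0, 0.998, -0.063, 0.001]
wrist_force: [0.1, 0.2, 0.0]
finger_gap: -0.0001
grip_force: 0.0
```

```bash
python3 - <<'E'
from h import *
b=(.48,.80,.06,.28);a=[]
for c in("scene","top"):
    im=get_image(c); a.append(grid(rect(c,*b,.044,im=im),*b))
cv2.imwrite('pics/g6.png',np.hstack(a)[:,:,::-1])
s=arm.state();print(s['clock'],s['position'],s['wrist_force'])
E
```

```text
24.3 [0.41750967 0.20018722 0.30500996] [0.24825208 0.706102   0.41306124]
```

View pics/g6.png

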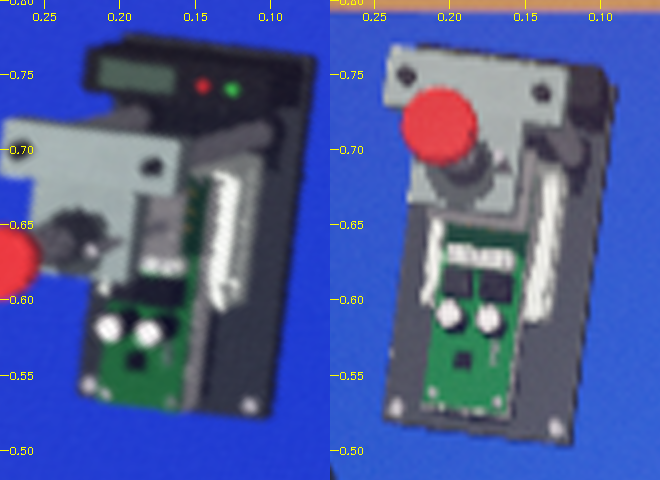

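The plunger is back up, and the module is unchanged in the nest (tail at crop rows 405 and 415). Handing in.

```bash
python3 -c "
from cell import job; print(job.close_job())"
```

```text
the job is handed in; nothing more can be done
None
```

The green module was set down on the mat, regripped by its tail and loaded home in the nest; the plunger was held fully down for about a second and sprang back up, and the job was handed in at about 24 s (no verdict returned).

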